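Run a hanging hub along a tip-boom rail and steady it over the welding stand

ROBOT

A 7-joint arm with a two-finger parallel gripper is mounted at the origin on the work surface. World frame = base frame: x ahead of the robot, y to its left, z up, the work surface at z = 0. Lengths are in m, angles in rad, forces in N, time in s.
With the tool pointing down it reaches from about 0.4 to 0.9 m from the base axis. Payload 5.6 kg.
Tool frame: the origin (TCP) lies between the finger pads, 19 mm behind the fingertips; this is the grasp point; z points along the fingers, y is the line along which they close (so a half turn about z gives the same grasp; the last joint's range is limited). The gripper opens to 92 mm and grips with 3 to 60 N. Pads are 20 mm wide; open, the fingers measure 128 mm over their backs; the gripper's body (75 mm by 189 mm) begins 69 mm behind the grasp point.
Start: joints at [-1.338, 0.468, -0.012, 1.603, 0.006, 1.071, -0.056], TCP at [0.177, 0.625, 0.233] pointing down, gripper open.
Joint ranges: [-2.53, 2.53], [-0.31, 2.02], [-1.57, 1.55], [0.28, 2.44], [-1.29, 4.43], [0.15, 1.84], [-2.92, 2.92]. Speed limits (rad/s): [2.57, 2.57, 3.14, 3.14, 3.14, 3.14, 3.14].

INTERFACE

Orientations are given as a 3x3 rotation matrix whose columns are the frame's x, y, z axes.
In Python, from station import env, effector, solver, viewer, workorder, search_frame, tip_of gives the robot as it stands. Calls block until the motion is done:
- env.reach(position, orientation): joint-space move of the TCP to a pose.
- env.movel(position, frame=None, rate=0.15): straight line of the TCP; frame=None keeps the orientation; rate is the mean speed in m/s.
- env.goto_joints(angles): joint-space move.
- effector.release() and effector.grasp(squeeze=None): open the fingers fully, or close them until they stop; squeeze is the grip in N (None keeps the last).
- env.pause(seconds).
- solver.inverse_kinematics(position, orientation): joint angles nearest the present ones, or None.
- env.sense(): the state.
- viewer.read_camera(name): name is "scene" or "top" or "wrist"; returns (picture, depth): 400x640x3 uint8, red, green, blue; 400x640 float32, m along the optical axis (not along the pixel's ray), 0 where there is no reading.
- viewer.camera_info(name): a dict with "intrinsics" (3x3 intrinsics, pixels), "eye" and "rotation" of the camera in the world; the wrist camera has in their place "T_tool_cam" (4x4, takes a point from camera to tool coordinates, whose origin is the TCP and whose axes are the flange's). Camera axes: x right, y up, looking along -z (the intrinsics and any distortion apply to the point x, -y, -z); pixel columns grow to the right and rows downward; lengths in m; the calibration is good to about 2 mm. A picture is of the moment at which its call begins: read the wrist's pose just before it. camera_info takes no time and is no camera call.
A pose or a line that the arm cannot do raises env.PlanningError and nothing moves.
- workorder.finish_job(): hands the job in; it is judged then, once.
Trained networks look in the newest picture that a camera, given by its name, has taken for a name from the list of things; names that differ only in an ending like _2 or _b are one class to them, and where a whole thing is asked for, a point or a joint stands for the part that bears it (a point fixed in the world has none). Each returns a list of dicts, best first, with "score" (0 to 1); they miss things now and then, are a little off and sometimes report something else, mostly with a low value. They report only what shows in the picture. A call takes as long as a camera call. They do not tell look-alikes from the thing itself.
- search_frame(camera, name): "at" ([x, y, z] in m, in world coordinates, good to about 4 mm: the middle of the surface that is visible of it).
- tip_of(camera, name): "at" ([x, y, z] in m, in world coordinates, good to about 4 mm: a listed point, or the origin of a listed thing).
The state is a dict: "t": time; "joint_positions": joint angles; "joint_velocities": joint speeds; "tau": joint torques, N m; "ee_pos": TCP position; "tcp_rot": TCP orientation; "wrist_force": force on the tool from outside, world axes, zero at the start; "moment": the same for the moment, N m; "gripper_width": finger opening in m; "grasp_force": force on a finger pad.
Only numpy, scipy, OpenCV 4.12 (cv2) and the standard library are available. Lean on these libraries where they do the work, as an engineer would, in place of code of your own. Each camera call takes 0.05 s, during which the arm holds its last target. There are 200 camera calls.

TASK

Hold the boom by its cross handle, lift it off its rest and tip it up and down so that the free-rolling trolley carries the hanging hub along the rail, never striking the buffer at the mast and without wild swinging. Bring the hub to a stop centred over the round welding stand (within 2 cm) and keep it hanging still there for three seconds. Do not touch the trolley or the hub, leave the other things on the table alone, and finish while still holding the boom up by its handle with the hub at rest over the stand.

Things in the scene. Friction and masses are not known exactly. Their poses are not given: they have to be found in the camera images.
- gantry: Fixed grey steel mast on a 160 x 160 x 12 mm foot. Origin on the table under the mast's centre; z up. The boom runs from the mast along this frame's -y direction, over the frame's y-z plane. A thin rest post 505 mm from the mast carries the lowered boom.
- boom (a joint): Tilt of the boom about its pivot at the mast, rad: 0 level, positive = handle end raised; stops at -0.09 (on its rest, as at the start) and +0.09. Partly counterweighted; it sinks back when let go. Holding it up takes 2 to 12 N at the handle. Handle high: the trolley rolls to the mast; handle low: it rolls to the handle end.
- pivot (a point): Boom pivot, 420 mm above the table over the gantry's origin; its axes turn with the boom: -y along the boom towards the handle, z square to the boom. The boom is an aluminium bar 24 wide x 30 mm high, 540 mm long from the pivot.
- grip (a point): Grip point on the boom's handle, a level round steel bar, 18 mm diameter, along the gantry's x axis, cranked below the boom's end. At (-100, -580, -130) mm in the axes of pivot, moving with the boom. The bar runs from 100 mm on its +x side to 40 mm on its -x side. Pinch from above, fingers closing along the gantry's y; it can turn between the pads.
- trolley: Free-rolling steel trolley on the boom, two 50 x 75 mm side plates, 0.9 kg. Origin on the boom's centre line. Rolls with very little friction (nominally 0.05 N, plus drag 0.25 N s/m) from 440 mm from the pivot (on the outer buffer, as at the start) to 80 mm (striking the mast buffer).
- hub: Aluminium flanged hub, 0.5 kg nominal with its hook rod (true mass 0.7 to 1.4 times that), flange 100 mm diameter, hanging from the trolley. Origin at the hook's pivot, 35 mm below the trolley's origin; z up along the rod. Swings freely along the rail only: centre of mass about 250 mm below the pivot, period 1.0 s with the trolley held, 0.8 s with it rolling; swings die out slowly.
- hub_foot (a point): Centre of the hub's underside, 287 mm below its hook pivot; about 100 mm above the table when the boom is level. z along the hook rod.
- stand_top (a point): Centre of the top of the round steel welding stand: top disc 120 mm diameter, 45 mm above the table, foot 140 mm diameter, fixed under the rail, 170 to 310 mm from the mast.
- screwdriver: Bystander: screwdriver lying on the table; origin under its middle.
- pliers: Bystander: pliers lying on the table, about 170 mm long; origin under the middle.
- magnet_square: Bystander: red welding magnet, 90 x 20 x 82 mm; origin under its middle.
- spray_can: Bystander: grey spray can, 64 mm diameter, 170 mm high; origin under its middle.
There are look-alikes about, which are no part of the job. Several things look just like the part that bears stand_top: the one meant starts farthest to the robot's left.

How it is judged:
On the way:
1. the hub hangs still, centred over the stand, boom held up, for 3 s (value of joint boom above -0.06 rad and horizontal distance between hub_foot and stand_top below 0.02 m and linear speed of each of hub, trolley below 0.04 m/s and angular speed of hub below 0.25 rad/s and angle between hub's own z axis and vertical below 0.1 rad and distance between the grasp point and grip below 0.07 m), for 3 s.
At the end, for the whole second after the job is handed in: Boom held by its handle (TCP within 70 mm of grip) above -0.06 rad; hub's underside centred within 20 mm of the stand; hub slower than 0.04 m/s and 0.25 rad/s, within 0.1 rad of plumb; trolley slower than 0.04 m/s; bystanders within 20 mm of their starts (all of step 1 and distance of each of screwdriver, pliers, magnet_square, spray_can from where it was at the start of the episode below 0.02 m); the arm keeps its last pose, push and grip.
It fails at once if the trolley strikes the buffer at the mast (y of trolley in the frame of pivot above -0.083 m).
It fails at once if the hub swings more than 0.35 rad from plumb (angle between hub's own z axis and vertical above 0.35 rad).
It fails at once if the robot touches the trolley or the hub (contact force between any of the arm, the fingers and trolley above 0.5 N).
It fails at once if a bystander is moved by more than 20 mm (distance of any of screwdriver, pliers, magnet_square, spray_can from where it was at the start of the episode above 0.02 m).
It also fails if it takes over 43 s, if anything falls off the work surface, if the arm or the gripper's body presses on something with over 40 N, if the wrist force passes 120 N, or if a joint passes its speed limit or range.

## Working session

There is one attempt and no reset: what is moved stays moved. The work goes in short steps, each a Python script; the robot and the scene stay as the last script left them, time stands still between calls to the robot, and variables do not carry over. Pictures are saved under pics/ and viewed, at most 10 in all, crops included, and the job is handed in when it is done.

```bash
ls; mkdir -p pics
python3 - <<'E'
from station import *
import cv2,numpy as np
s=env.sense();print(s['t'],s['ee_pos'],s['tcp_rot'],s['wrist_force'],s['gripper_width'])
for c in ("scene","top"):
    im,d=viewer.read_camera(c);cv2.imwrite(f'pics/{c}0.png',im[:,:,::-1]);np.save(f'{c}0.npy',d)
    i=viewer.camera_info(c);print(c,i)
    for n in ("gantry","pivot","grip","trolley","hub","hub_foot","stand_top","screwdriver","pliers","magnet_square","spray_can"):
        print(n,[(np.round(r['at'],3).tolist(),round(r['score'],2)) for r in tip_of(c,n)][:5])
print(env.sense()['t'])
E
```

```text
pics
0.0 [0.17692443 0.62488635 0.2323403 ] [[-9.62195452e-01  2.72359675e-01 -3.45543201e-04]
 [ 2.72359858e-01  9.62193899e-01 -1.73427932e-03]
 [-1.39868193e-04 -1.76282778e-03 -9.99998436e-01]] [ 0.32324891 -0.25951528  0.87932565] 0.0922872457898543
scene {'intrinsics': array([[495.7999857 ,   0.        , 313.90405026],
       [  0.        , 495.7999857 , 206.59395526],
       [  0.        ,   0.        ,   1.        ]]), 'eye': array([1.30903333, 0.79376995, 1.07022535]), 'rotation': array([[-0.705956  , -0.442272  ,  0.55319219],
       [ 0.70803253, -0.42109137,  0.56689681],
       [-0.01777813,  0.79188227,  0.61041495]])}
gantry [([0.599, 0.299, -0.001], 0.81), ([0.655, -0.133, 0.056], 0.53)]
pivot [([0.594, 0.3, 0.418], 0.93), ([0.344, 0.35, -0.0], 0.73)]
grip [([0.577, -0.279, 0.236], 0.75)]
trolley [([0.658, -0.133, 0.379], 0.8)]
hub [([0.658, -0.138, 0.348], 0.74), ([0.593, 0.299, 0.421], 0.59)]
hub_foot [([0.656, -0.134, 0.053], 0.78)]
stand_top [([0.445, -0.32, 0.046], 0.93), ([0.62, 0.108, 0.048], 0.83), ([0.485, -0.096, 0.044], 0.75)]
screwdriver [([0.807, -0.108, 
[... 585 characters left out ...]
45065,  0.18840339,  0.98198541]])}
gantry [([0.601, 0.296, 0.003], 0.91), ([0.626, 0.112, 0.043], 0.42)]
pivot [([0.599, 0.296, 0.419], 0.86)]
grip [([0.577, -0.279, 0.238], 0.82)]
trolley [([0.66, -0.133, 0.381], 0.85)]
hub [([0.66, -0.13, 0.346], 0.79), ([0.626, 0.113, 0.043], 0.5), ([0.362, 0.13, -0.004], 0.38), ([0.602, 0.299, 0.002], 0.16)]
hub_foot [([0.66, -0.133, 0.059], 0.55)]
stand_top [([0.624, 0.109, 0.046], 0.89), ([0.448, -0.324, 0.047], 0.88), ([0.487, -0.092, 0.045], 0.57)]
screwdriver [([0.66, -0.136, 0.384], 0.72), ([0.808, -0.106, 0.002], 0.51)]
pliers [([0.364, 0.13, -0.002], 0.64)]
magnet_square [([0.795, 0.095, 0.001], 0.6)]
spray_can [([0.349, 0.35, 0.002], 0.68)]
1.2
```

View images.

View pics/scene0.png

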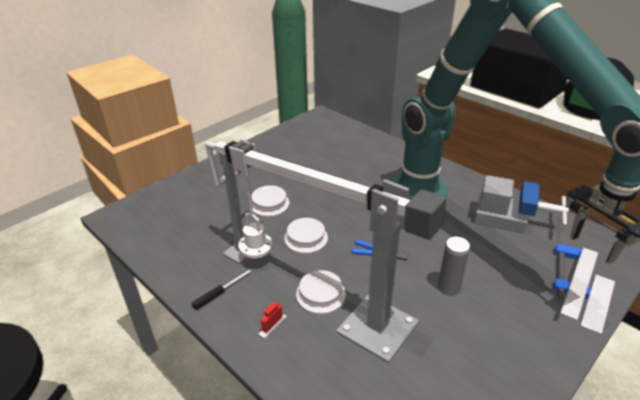

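View pics/top0.png

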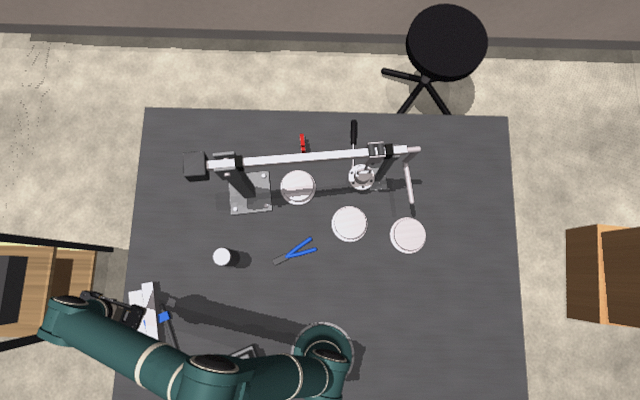

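```bash
cat > h.py <<'E'
from station import *
import numpy as np
INF={c:viewer.camera_info(c) for c in("scene","top")}
def cloud(c,d):
    i=INF[c];K=i['intrinsics'];v,u=np.mgrid[0:d.shape[0],0:d.shape[1]]
    p=np.stack([(u-K[0,2])/K[0,0]*d,-(v-K[1,2])/K[1,1]*d,-d],-1)
    return np.where(d[...,None]>0,p@i['rotation'].T+i['eye'],np.nan)
E
python3 - <<'E'
from h import *
import cv2
C={}
for c in("scene","top"):
    P=cloud(c,np.load(c+'0.npy'));C[c]=P
    m=(P[...,2]>.035)&(P[...,2]<.055)&(np.hypot(P[...,0]-.623,P[...,1]-.109)<.075)
    q=P[m];(cx,cy),r=cv2.minEnclosingCircle(q[:,:2].astype(np.float32));print(c,'stand',len(q),np.median(q[:,2]),cx,cy,r,q.mean(0))
o=np.array([.598,.298]);dv=np.array([.14,-.99]);dv/=np.hypot(*dv)
for c,P in C.items():
    s=(P[...,:2]-o)@dv; w=(P[...,:2]-o)@np.array([-dv[1],dv[0]])
    zb=.42-.09*s
    m=(s>.06)&(s<.39)&(abs(w)<.03)&(abs(P[...,2]-zb-.015)<.008)
    q=P[m];f=np.polyfit(s[m],w[m],1);fz=np.polyfit(s[m],q[:,2],1);print(c,'boom',m.sum(),f,fz)
    m=(s>.35)&(s<.53)&(abs(w)<.06)&(P[...,2]>.34)&(P[...,2]<.47)
    for lo in np.arange(.35,.53,.01):
        k=m&(s>=lo)&(s<lo+.01)
        if k.sum(): print('%.2f %d w %.3f..%.3f z-zb %.3f..%.3f'%(lo,k.sum(),w[k].min(),w[k].max(),(P[...,2]-zb)[k].min(),(P[...,2]-zb)[k].max()))
    m=(s>.33)&(s<.53)&(abs(w)<.06)&(P[...,2]>.04)&(P[...,2]<.2);q=P[m]
    h=np.histogram(q[:,2],np.arange(.04,.21,.01));print('hub z',h[0])
    m=(abs(P[...,0]-.577)<.06)&(abs(P[...,1]+.279)<.05)&(P[...,2]>.18)&(P[...,2]<.32);q=P[m]
    if len(q): print('bar',len(q),np.median(q,0),np.percentile(q,[5,95],axis=0), np.polyfit(q[:,0]-.577,q[:,1],1),np.polyfit(q[:,0]-.577,q[:,2],1))
E
```

```text
scene stand 1135 0.046161379621588505 0.6248632669448853 0.10995534807443619 0.062423862516880035 [0.62851646 0.11323533 0.0458965 ]
top stand 745 0.04476299805250239 0.6227119565010071 0.1092383861541748 0.06048746034502983 [0.6213696  0.10954386 0.04483473]
scene boom 1028 [-0.00659023  0.00547099] [-0.08965892  0.43482904]
0.35 44 w -0.011..0.013 z-zb -0.012..0.019
0.36 41 w -0.011..0.014 z-zb -0.011..0.018
0.37 42 w -0.012..0.014 z-zb -0.013..0.019
0.38 42 w -0.016..0.013 z-zb -0.010..0.019
0.39 47 w -0.015..0.013 z-zb -0.011..0.020
0.40 36 w -0.011..0.014 z-zb -0.012..0.018
0.41 165 w -0.026..0.026 z-zb -0.042..0.036
0.42 136 w -0.025..0.024 z-zb -0.040..0.040
0.43 95 w -0.022..0.026 z-zb -0.040..0.038
0.44 94 w -0.026..0.025 z-zb -0.037..0.035
0.45 99 w -0.020..0.025 z-zb -0.038..0.040
0.46 21 w 0.015..0.023 z-zb -0.036..0.036
0.47 45 w -0.016..0.016 z-zb -0.023..0.029
0.48 60 w -0.019..0.016 z-zb -0.024..0.029
0.49 61 w -0.022..0.020 z-zb -0.036..0.028
0.50 48 w -0.011..0.020 z-zb -0.034..0.019
0.51 45 w -0.010..0.021 z-zb -0.033..0.019
0.52 29 w -0.011..0.011 z-zb -0.010..0.0
[... 633 characters left out ...]
.019 z-zb -0.037..0.038
0.43 57 w -0.032..0.018 z-zb -0.036..0.037
0.44 83 w -0.029..0.017 z-zb -0.034..0.038
0.45 69 w -0.028..0.021 z-zb -0.039..0.039
0.46 35 w -0.028..0.019 z-zb -0.001..0.038
0.47 56 w -0.022..0.013 z-zb -0.018..0.029
0.48 48 w -0.022..0.014 z-zb -0.022..0.030
0.49 39 w -0.024..0.012 z-zb -0.030..0.029
0.50 50 w -0.023..0.013 z-zb -0.032..0.020
0.51 44 w -0.024..0.015 z-zb -0.032..0.018
0.52 31 w -0.017..0.007 z-zb -0.007..0.019
hub z [  4   7  51 225  31  14  12  21  84  97   8  12   9  23  21  12]
bar 177 [ 0.57979231 -0.27358834  0.24541989] [[ 0.53190525 -0.28578693  0.23896398]
 [ 0.63022249 -0.26358433  0.24969967]] [ 0.14148846 -0.27473809] [0.01402076 0.24502507]
```

```bash
cat >> h.py <<'E'
O=np.array([.598,.298]);DV=np.array([.14,-.99]);DV/=np.hypot(*DV);WV=np.array([-DV[1],DV[0]])
Y=np.array([-DV[0],-DV[1],0]);Z=np.array([0,0,-1.]);R=np.column_stack([np.cross(Y,Z),Y,Z])
E
python3 - <<'E'
from h import *
g=np.array([.577,-.277,.238])
def st(): s=env.sense();print(round(s['t'],2),s['ee_pos'].round(3),np.round(s['joint_positions'],2),np.round(s['wrist_force'],1))
for p in ([.12,.44,.36],[.42,.05,.38],[.40,-.22,.38],g+[0,0,.12]):
    q=solver.inverse_kinematics(np.array(p),R); print(p,None if q is None else np.round(q,2))
env.reach(np.array([.12,.44,.36]),env.sense()['tcp_rot']);st()
env.reach(np.array([.42,-.1,.38]),R);st()
env.reach(g+[0,0,.12],R);st()
E
```

```text
[0.12, 0.44, 0.36] [-1.27  0.02 -0.11  1.88  0.    1.24  0.33]
[0.42, 0.05, 0.38] [-0.73 -0.1   0.5   1.95  0.05  1.29  1.46]
[0.4, -0.22, 0.38] [-0.98 -0.24  1.26  1.91  0.24  1.32  1.92]
[ 0.577 -0.277  0.358] [-0.4   0.61  1.25  1.53 -0.58  1.43  2.6 ]
2.12 [0.12  0.441 0.36 ] [-1.35  0.02 -0.03  1.89  0.    1.23 -0.08] [-1.4 -0.   0.4]
4.33 [ 0.42  -0.099  0.38 ] [-0.86 -0.17  0.93  1.95  0.14  1.3   1.73] [-0.2 -0.3 -0.4]
5.28 [ 0.577 -0.276  0.358] [-0.26  0.47  0.96  1.52 -0.39  1.35  2.44] [-0.4 -0.4  0.1]
```

Run:
```python
from h import *
import cv2
s=env.sense();im,d=viewer.read_camera("wrist");cv2.imwrite('pics/w1.png',im[:,:,::-1])
for r in tip_of("wrist","grip"):print(r)
im,d=viewer.read_camera("scene");cv2.imwrite('pics/s1.png',im[:,:,::-1])
```

```text
{'at': [0.5781, -0.2779, 0.2404], 'score': 0.6}
```

View pics/w1.png

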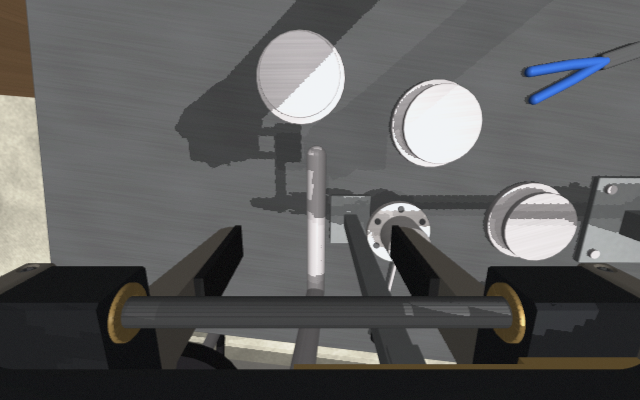

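View pics/s1.png

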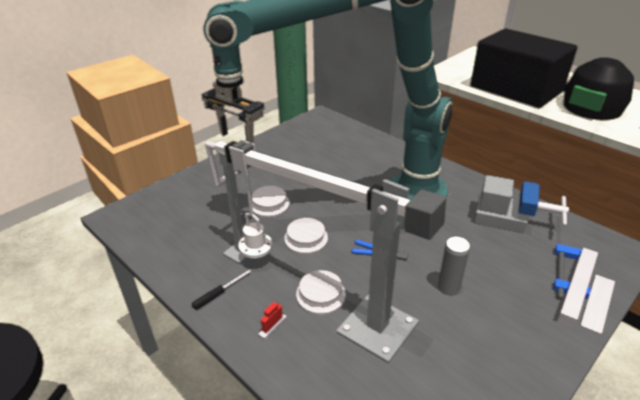

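```bash
cat >> h.py <<'E'
import json,os
def grip(th):
    s=.58*np.cos(th)+.13*np.sin(th);return np.array([*(s*DV),.58*np.sin(th)-.13*np.cos(th)])
if os.path.exists('p0.json'): P0=np.array(json.load(open('p0.json')))
def pos(th): return P0+grip(th)-grip(-.09)
def theta(z): return -.09+(z-P0[2])/.572   # dz/dth ~ .58cos+.13sin
def tilt(th,rate=.15): env.movel(pos(th),rate=rate)
def trolley(c="scene"):
    t=env.sense();_,d=viewer.read_camera(c);th=theta(t['ee_pos'][2]);P=cloud(c,d)
    s=(P[...,:2]-O)@DV;w=(P[...,:2]-O)@WV;dz=P[...,2]-(.42+s*np.tan(th))
    m=(s>.085)&(s<.467)&(abs(w)<.04)&(((dz>.022)&(dz<.046))|((dz<-.021)&(dz>-.046)))
    if m.sum()<25: return t['t'],th,np.nan,np.nan
    q=s[m];q=q[abs(q-np.median(q))<.04];st=(np.percentile(q,3)+np.percentile(q,97))/2
    h=(P[...,2]>.055)&(P[...,2]<.2)&(abs(w)<.06)&(abs(s-st)<.12)
    return t['t'],th,st,(s[h].mean()-st if h.sum()>20 else np.nan)
E
python3 - <<'E'
from h import *
g=np.array([.577,-.277,.238])
env.movel(g,rate=.15);effector.grasp(squeeze=30)
s=env.sense();json.dump(list(s['ee_pos']),open('p0.json','w'))
print(s['t'],s['ee_pos'],s['gripper_width'],s['grasp_force'],s['wrist_force'])
import h;h.P0=s['ee_pos']
for c in("scene","top"):print(trolley(c))
for th in(-.085,-.08,-.07,-.06,-.05,-.04):
    t0=env.sense()['t'];h.tilt(th,.06);s=env.sense();print(th,round(s['t']-t0,3),h.theta(s['ee_pos'][2]),s['wrist_force'].round(1))
for c in("scene","top"):print(trolley(c))
E
```

```text
7.4917 [ 0.57691828 -0.27659332  0.2379407 ] 0.01698538675922153 30.000759065151215 [-0.33159634  0.96006214  0.25771098]
(7.4917, np.float64(-0.09), np.float64(0.4364067474726142), np.float64(0.009730067623302363))
(7.5417, np.float64(-0.08996618455742518), np.float64(0.4400065291624885), np.float64(0.0013791770092148603))
-0.085 0.25 -0.08741206394949848 [  3.3   0.2 -12. ]
-0.08 0.25 -0.08064043313438837 [  4.1  -0.6 -11.6]
-0.07 0.25 -0.06990604989478054 [  2.6   0.1 -11.7]
-0.06 0.25 -0.059815732817890155 [  2.    1.3 -12. ]
-0.05 0.25 -0.04957476862139426 [  2.5   1.4 -11.7]
-0.04 0.25 -0.03954872929290507 [  1.9   0.3 -10.7]
(9.0917, np.float64(-0.03954872929290507), np.float64(0.4385908909297271), np.float64(0.008113240819591194))
(9.1417, np.float64(-0.03996741885356917), np.float64(0.4403570550535962), np.float64(0.002823444049074142))
```

```bash
cat > run.py <<'E'
from h import *
import sys
N=int(sys.argv[1]);TG=.189;T=5.0;g=9.81;DT=.3
S=json.load(open('st.json')) if os.path.exists('st.json') else dict(t0=None,s=.4375,v=0.,b=0.,th=-.04)
tp=None
for k in range(N):
    t,th,m,hub=trolley()
    if S['t0'] is None and S['th']>=0: S['t0']=t
    # observer: predict with the tilt held since the last look
    d=DT; a=-g*(S['th']+S['b'])-.18*S['v']-(.035*np.sign(S['v']) if abs(S['v'])>.004 else 0)
    if S['t0'] is None or (abs(S['v'])<.004 and abs(a)<.035): a=0; 
    if m>.43 and a>0: a=0
    sp=S['s']+S['v']*d+a*d*d/2; vp=S['v']+a*d
    r=m-sp if np.isfinite(m) else 0
    S['s']=sp+.6*r; S['v']=vp+.25*r/d
    moving=abs(S['v'])>.01
    if S['t0'] is not None and moving: S['b']=float(np.clip(S['b']-.04*r/d/g/.3,-.012,.012))
    x=0 if S['t0'] is None else min((t-S['t0'])/T,1)
    D=TG-.4375
    ref=.4375+D*(10*x**3-15*x**4+6*x**5);rv=D*(30*x**2-60*x**3+30*x**4)/T;ra=D*(60*x-180*x**2+120*x**3)/T**2
    e=S['s']-ref
    w=1.5; ad=ra-w*w*e-2*w*(S['v']-rv)
    fr=.18*rv+.035*np.sign(rv if abs(rv)>.005 else (S['v'] if moving else (-e if abs(e)>.007 else 0)))
    if x==1 and abs(e)<.007 and abs(S['v'])<.012: ad=fr=0
    cmd=-(ad+fr)/g-S['b']
    if S['t0'] is None: cmd=.002
    cmd=float(np.clip(cmd,S['th']-.014,S['th']+.014)); cmd=float(np.clip(cmd,-.05,.04))
    if S['s']<.12: cmd=-.05
    tilt(cmd); S['th']=cmd
    print('%.2f th %.4f m %.4f hub %.3f | s %.4f v %.3f b %.4f ref %.3f cmd %.4f'%(t,th,m,hub,S['s'],S['v'],S['b'],ref,cmd))
json.dump({k:(None if v is None else float(v)) for k,v in S.items()},open('st.json','w'))
E
python3 run.py 12
```

```text
9.19 th -0.0403 m 0.4378 hub 0.009 | s 0.4377 v 0.000 b 0.0000 ref 0.438 cmd -0.0260
9.49 th -0.0253 m 0.4385 hub 0.008 | s 0.4382 v 0.001 b 0.0000 ref 0.438 cmd -0.0120
9.79 th -0.0110 m 0.4380 hub 0.008 | s 0.4382 v 0.001 b 0.0000 ref 0.438 cmd 0.0020
10.09 th 0.0032 m 0.4385 hub 0.008 | s 0.4384 v 0.001 b 0.0000 ref 0.438 cmd 0.0004
10.39 th 0.0000 m 0.4386 hub 0.008 | s 0.4386 v 0.001 b 0.0000 ref 0.437 cmd 0.0051
10.69 th 0.0057 m 0.4383 hub 0.008 | s 0.4376 v -0.013 b -0.0001 ref 0.434 cmd 0.0108
10.99 th 0.0116 m 0.4352 hub 0.011 | s 0.4334 v -0.030 b -0.0003 ref 0.427 cmd 0.0127
11.29 th 0.0131 m 0.4281 hub 0.014 | s 0.4252 v -0.048 b -0.0006 ref 0.414 cmd 0.0139
11.59 th 0.0144 m 0.4144 hub 0.019 | s 0.4114 v -0.068 b -0.0009 ref 0.397 cmd 0.0136
11.89 th 0.0141 m 0.3929 hub 0.025 | s 0.3908 v -0.086 b -0.0012 ref 0.375 cmd 0.0115
12.19 th 0.0122 m 0.3667 hub -0.008 | s 0.3650 v -0.098 b -0.0014 ref 0.350 cmd 0.0094
12.49 th 0.0103 m 0.3353 hub -0.009 | s 0.3350 v -0.105 b -0.0014 ref 0.323 cmd 0.0063
```

```bash
python3 run.py 12
```

```text
12.79 th 0.0075 m 0.3011 hub -0.009 | s 0.3021 v -0.106 b -0.0013 ref 0.295 cmd 0.0029
13.09 th 0.0044 m 0.2672 hub -0.011 | s 0.2692 v -0.098 b -0.0011 ref 0.268 cmd -0.0002
13.39 th 0.0016 m 0.2346 hub -0.010 | s 0.2378 v -0.085 b -0.0007 ref 0.244 cmd -0.0032
13.69 th -0.0012 m 0.2079 hub -0.011 | s 0.2112 v -0.066 b -0.0003 ref 0.223 cmd -0.0047
13.99 th -0.0024 m 0.1866 hub -0.011 | s 0.1903 v -0.044 b 0.0001 ref 0.207 cmd -0.0057
14.29 th -0.0032 m 0.1722 hub -0.009 | s 0.1759 v -0.023 b 0.0005 ref 0.197 cmd -0.0055
14.59 th -0.0029 m 0.1666 hub -0.011 | s 0.1692 v -0.002 b 0.0005 ref 0.191 cmd -0.0029
14.89 th -0.0000 m 0.1656 hub -0.009 | s 0.1669 v -0.004 b 0.0005 ref 0.189 cmd -0.0119
15.19 th -0.0096 m 0.1684 hub -0.008 | s 0.1699 v 0.037 b 0.0007 ref 0.189 cmd 0.0021
15.49 th 0.0060 m 0.1758 hub -0.010 | s 0.1767 v 0.014 b 0.0008 ref 0.189 cmd -0.0028
15.79 th 0.0002 m 0.1773 hub -0.003 | s 0.1784 v 0.007 b 0.0008 ref 0.189 cmd -0.0047
16.09 th -0.0018 m 0.1831 hub -0.012 | s 0.1821 v 0.010 b 0.0008 ref 0.189 cmd -0.0008
```

```bash
sed -i "s/tilt(cmd); S/tilt(cmd-.0022); S/" run.py; python3 run.py 8
```

```text
16.39 th 0.0026 m 0.1835 hub -0.007 | s 0.1834 v -0.001 b 0.0008 ref 0.189 cmd -0.0008
16.69 th -0.0000 m 0.1855 hub -0.006 | s 0.1845 v 0.001 b 0.0008 ref 0.189 cmd -0.0008
16.99 th 0.0001 m 0.1881 hub -0.012 | s 0.1868 v 0.004 b 0.0008 ref 0.189 cmd -0.0008
17.29 th 0.0001 m 0.1879 hub -0.007 | s 0.1879 v 0.004 b 0.0008 ref 0.189 cmd -0.0008
17.59 th 0.0001 m 0.1889 hub -0.006 | s 0.1889 v 0.004 b 0.0008 ref 0.189 cmd -0.0008
17.89 th 0.0001 m 0.1903 hub -0.010 | s 0.1902 v 0.004 b 0.0008 ref 0.189 cmd -0.0008
18.19 th 0.0001 m 0.1901 hub -0.008 | s 0.1906 v 0.003 b 0.0008 ref 0.189 cmd -0.0008
18.49 th 0.0001 m 0.1906 hub -0.007 | s 0.1909 v 0.002 b 0.0008 ref 0.189 cmd -0.0008
```

Stopped on target. Hold, then check with both cameras.

Run:
```python
from h import *
import cv2
for k in range(14):
    env.pause(.21 if k<10 else .07);r=trolley("top" if k%4==3 else "scene");print(np.round(r,4))
for c in("scene","top"):
    im,d=viewer.read_camera(c);cv2.imwrite(f'pics/{c}9.png',im[:,:,::-1])
    for n in("hub_foot","stand_top","trolley"):print(c,n,[(np.round(r['at'],3).tolist(),round(r['score'],2)) for r in tip_of(c,n)][:3])
s=env.sense();print(s['t'],s['ee_pos'],s['wrist_force'],s['gripper_width'])
```

```text
[ 1.900e+01  1.000e-04  1.912e-01 -9.800e-03]
[ 1.92583e+01  1.00000e-04  1.91500e-01 -8.10000e-03]
[ 1.95167e+01  0.00000e+00  1.91200e-01 -7.60000e-03]
[ 1.9775e+01  1.0000e-04  1.9260e-01 -4.0000e-04]
[ 2.00333e+01  1.00000e-04  1.90700e-01 -9.10000e-03]
[ 2.02917e+01  1.00000e-04  1.91200e-01 -7.70000e-03]
[ 2.055e+01  1.000e-04  1.910e-01 -7.400e-03]
[ 2.08083e+01  0.00000e+00  1.92600e-01 -3.00000e-04]
[ 2.10667e+01  1.00000e-04  1.91600e-01 -9.90000e-03]
[ 2.1325e+01  1.0000e-04  1.9140e-01 -7.9000e-03]
[ 2.14417e+01  0.00000e+00  1.91200e-01 -7.30000e-03]
[2.15583e+01 0.00000e+00 1.92600e-01 1.70000e-03]
[ 2.1675e+01  1.0000e-04  1.9120e-01 -8.2000e-03]
[ 2.17917e+01  1.00000e-04  1.91400e-01 -9.50000e-03]
scene hub_foot [([0.627, 0.108, 0.093], 0.68)]
scene stand_top [([0.624, 0.112, 0.051], 0.84), ([0.445, -0.316, 0.046], 0.78), ([0.482, -0.097, 0.042], 0.72)]
scene trolley [([0.621, 0.107, 0.418], 0.95), ([0.344, 0.351, 0.002], 0.57), ([0.578, -0.291, 0.288], 0.52)]
top hub_foot [([0.626, 0.11, 0.098], 0.56)]
top stand_top [([0.482, -0.093, 0.046], 0.88), ([0.624, 0.112, 0.045], 0.64), ([0.444, -0.322, 0.045], 0.64)]
top trolley [([0.625, 0.112, 0.419], 0.92)]
22.2417 [ 0.57883179 -0.29031489  0.28946328] [-4.6603479   4.28566386 -3.20043859] 0.01700091910147034
```

View pics/scene9.png

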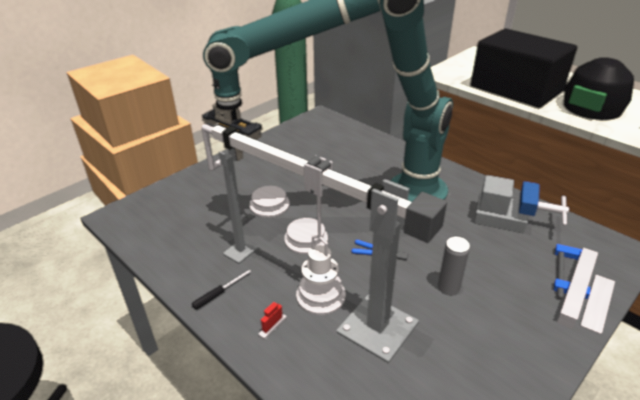

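The picture shows the hub (320, 270) hanging plumb over the correct stand (320, 292), with the boom level and gripped. It has been still for more than 3 s.

```bash
python3 -c "
from station import *
env.pause(1.0);print(workorder.finish_job())"
```

```text
the job is handed in; nothing more can be done
None
```

I handed the job in with the hub hanging still over the correct stand, centred within about 5 mm on both cameras for more than 3 s, and the boom held level by its handle; the judge returned no verdict.

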